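Park the screwdriver on the angled rest

TASK

Pick up the screwdriver that lies in front of the glass vessel (not the one at the far left end of the bench) and park it on the angled metal rest so that its handle can next be taken from the side: lying straight up the middle of the slope, handle uppermost and blade end down between the two cheeks, with the tip no more than 1.5 cm from the foot stop. Let go of it there, lying still.

Things in the scene. Friction and masses are not known exactly. Their poses are not given: they have to be found in the camera images.
- screwdriver: Screwdriver lying loose in front of the glass vessel: red flat-sided handle 100 mm long, 24 wide, 22 thick; bare steel shaft 6 mm thick; 194 mm overall, about 80 g. Origin at mid-length on the underside it lies on; +y runs along it to the handle end (handle y -3 to +97 mm, shaft -3 to -97), z up. Its balance point is in the handle at about y = +45 mm: grip there, from above, across x.
- screwdriver_tip (a point): The end of the blade, on the screwdriver's centre line (11 mm above the underside), 97 mm from mid-length.
- angled_rest: Fixed metal wedge; flat deck 175 mm long, 90 wide, rising at 30 degrees. Grey foot stop 19 mm high across the low end; two grey cheeks 21 mm high, 40 mm apart, along the lowest 60 mm; deck open above them. Origin: middle of the underside; +x level from low to high end, y across, z up. Uphill = (0.866, 0, 0.5), deck normal = (-0.5, 0, 0.866). Deck 12 mm (low) to 99.5 mm (top edge) above the bench.
- rest_foot (a point): Point at the uphill face of the foot stop, midway between the cheeks, 11 mm off the deck along its normal; in the rest's frame x = -81.3, y = 0, z = 21.5 mm. The parked screwdriver lies on its handle, shaft clear of the deck, its centre line 11 mm off the deck; the end of the handle overhangs the top edge, and it may topple over it if the tip is over 30 mm from the stop.

How it is judged:
At the end, for the whole second after the job is handed in: The screwdriver lies at rest and released on the angled rest, handle up: its tip within 24 mm of the point in the middle of the foot stop, its mid-length within 20 mm of the rest's middle line, and its length sloping upward towards the handle at 30 degrees, give or take 10 (distance between screwdriver_tip and rest_foot below 0.024 m and y of screwdriver in the frame of angled_rest between -0.02 and 0.02 m and angle between screwdriver's own y axis and vertical between 0.873 and 1.222 rad and linear speed of screwdriver below 0.02 m/s and angular speed of screwdriver below 0.2 rad/s); the robot touches nothing.
It also fails if it takes over 48 s, if anything falls off the work surface, if the arm or the gripper's body presses on something with over 40 N, if the wrist force passes 120 N, or if a joint passes its speed limit or range.

ROBOT

A 6-joint arm with a two-finger parallel gripper is mounted at the origin on a cart in front of the work surface, level with it; the furniture and walls round the work are solid. World frame = base frame: x ahead of the robot, y to its left, z up, the work surface at z = 0. Lengths are in m, angles in rad, forces in N, time in s.
With the tool pointing down it reaches from about 0.3 to 0.875 m from the base axis. Payload 4.2 kg.
Tool frame: the origin (TCP) lies midway between the tips of the shut fingers; the grasp point (between the pads) lies 19 mm behind it (manip.grip_depth is the distance from the TCP to the grasp point, in m); z points along the fingers, y is the line along which they close (so a half turn about z gives the same grasp; the last joint's range is limited). The gripper opens to 85 mm and grips with 20 to 120 N. Pads are 22 mm wide; open, the fingers measure 114 mm over their backs; the gripper's body (76 mm by 85 mm) begins 54 mm behind the grasp point. The pads swing forward as they close: fully open they stand 13 mm farther back than shut.
Start: joints at [1.129, 0.32, 1.565, -0, 1.257, -0.02], TCP at [0.235, 0.525, 0.231] pointing down, gripper open.
Joint ranges: [-3.11, 3.11], [-0.84, 2.01], [0.21, 2.61], [-1.34, 4.49], [0.05, 2.63], [-2.56, 2.56]. Speed limits (rad/s): [2.57, 2.57, 3.14, 3.14, 3.14, 3.14].

INTERFACE

Orientations are given as a unit quaternion [w, x, y, z].
In Python, from workcell import manip gives the robot as it stands.
- The arm moves only by the tool play_rows, never from a script. Its argument "plan" is a list of rows, each a list of 7 numbers: the shift along the world's x, y, z scaled (see below), then the turn, a rotation vector about the world's x, y, z scaled (see below), then the opening, from 0 (shut) to 1 (fully open). In form: [[tx, ty, tz, ax, ay, az, gripper], ...]. A call has 1 to 10 rows; each row shifts and turns the commanded pose from where the row before left it; what a row does not reach is not made up. The controller multiplies each number of a shift by 3 cm and each number of a turn by 0.12 rad. A row lasts 1/10 s, in which the tool goes at most 50 mm and 8.59 degrees, less where a joint would pass 70% of its speed; a pose out of reach is approached as far as the arm can. A call with a number of a shift or a turn outside -1 to 1 is refused whole. A call with a gripper value outside its range is refused whole. The fingers move at their own pace and stop on an object; "grip_force" is the grip in N (left out, the last holds). Time passes only in rows, so rows that do not move let the fingers close. It gives the time, the measured TCP pose, the force, the opening and the grip force at its end, in the units of the state.
- manip.observe(): the state, without advancing time (a new reading comes with each control period).
- manip.read_camera(name): name is "side" or "top" or "wrist"; returns the picture (420x560x3 uint8, red, green, blue); there is no depth.
- manip.get_calibration(name): a dict with "fx", "fy", "cx", "cy" (pixels), "pose" (4x4, takes a point from camera to world coordinates). Camera axes: x right, y down, z forward; pixel columns grow to the right and rows downward; lengths in m; the calibration is good to about 2 mm. A picture is of the moment at which its call begins: read the wrist's pose just before it. get_calibration takes no time and is no camera call; for the wrist camera it gives the pose at the moment of the call.
- manip.finish_job(): hands the job in; it is judged then, once.
The state is a dict: "time_s": time; "joint_positions": joint angles; "joint_velocities": joint speeds; "joint_torque": joint torques, N m; "tool_pos": TCP position; "tool_rot": TCP orientation; "contact_force": force on the tool from outside, world axes, zero at the start; "ft_torque": the same for the moment, N m; "grip_width": finger opening in m; "grip_force": force on a finger pad.
Only numpy, scipy, OpenCV 4.12 (cv2) and the standard library are available. Lean on these libraries where they do the work, as an engineer would, in place of code of your own. Each camera call takes 0.05 s, during which the arm holds its last target. There are 200 camera calls.

## Working session

There is one attempt and no reset: what is moved stays moved. The work goes in short steps, Python scripts to look and compute and a tool call to move; the robot and the scene stay as the last step left them, time stands still between calls to the robot, and variables do not carry over. Pictures are saved under pics/ and viewed, at most 10 in all, crops included, and the job is handed in when it is done.

Besides the shell and the picture viewer there is one more tool, called after "Call:" by a JSON object that holds its "name" and its "arguments". play_rows: Moves the arm, as the interface text tells. Its arguments: {"type":"object","properties":{"plan":{"type":"array","items":{"type":"array","items":{"type":"number","minimum":-1,"maximum":1}}},"grip_force":{"type":"number"}},"required":["plan"]}

```bash
mkdir -p pics; cat > h.py <<'E'
import numpy as np, cv2
from workcell import manip
def snap(n,f):
    c=manip.get_calibration(n); im=manip.read_camera(n); cv2.imwrite('pics/'+f+'.png',im[:,:,::-1]); np.savez('pics/'+f,im=im,**{k:np.array(v) for k,v in c.items()}); return im,c
def load(f): d=np.load('pics/'+f+'.npz'); return d['im'],{k:d[k] for k in('fx','fy','cx','cy','pose')}
def ray(c,u,v):
    d=np.array([(u-c['cx'])/c['fx'],(v-c['cy'])/c['fy'],1.]); T=np.array(c['pose']); return T[:3,3],T[:3,:3]@d
def onz(c,u,v,z):
    o,d=ray(c,u,v); return o+d*(z-o[2])/d[2]
def tri(c1,p1,c2,p2):
    o1,d1=ray(c1,*p1);o2,d2=ray(c2,*p2);s=np.linalg.lstsq(np.c_[d1,-d2],o2-o1,rcond=None)[0]
    a=o1+s[0]*d1;b=o2+s[1]*d2;return (a+b)/2,np.linalg.norm(a-b)
def proj(c,p):
    T=np.array(c['pose']);q=T[:3,:3].T@(np.array(p)-T[:3,3]);return c['fx']*q[0]/q[2]+c['cx'],c['fy']*q[1]/q[2]+c['cy']
E
python3 - <<'E'
from h import *
np.set_printoptions(precision=4,suppress=True)
a,c=snap('top','t1');b,d=snap('side','s1')
print(c,d);s=manip.observe();print(s['tool_pos'],s['tool_rot'],s['time_s'],manip.grip_depth)
E
```

```text
{'fx': 522.6741132994957, 'fy': 522.6741132994957, 'cx': 284.2609581591125, 'cy': 210.0343548776514, 'pose': array([[-0.02  , -0.9938,  0.109 ,  0.3824],
       [-0.9998,  0.0196, -0.0047,  0.2297],
       [ 0.0026, -0.1091, -0.994 ,  1.0656],
       [ 0.    ,  0.    ,  0.    ,  1.    ]])} {'fx': 384.917798732203, 'fy': 384.917798732203, 'cx': 283.75955325527553, 'cy': 211.3103545471306, 'pose': array([[ 0.8064, -0.3509,  0.4761,  0.1002],
       [-0.5914, -0.4717,  0.654 , -0.3239],
       [-0.0049, -0.809 , -0.5878,  0.5412],
       [ 0.    ,  0.    ,  0.    ,  1.    ]])}
[0.2352 0.5242 0.2306] [-0.0002  0.2093  0.9778 -0.0008] 0.1 0.0187
```

View pics/t1.png

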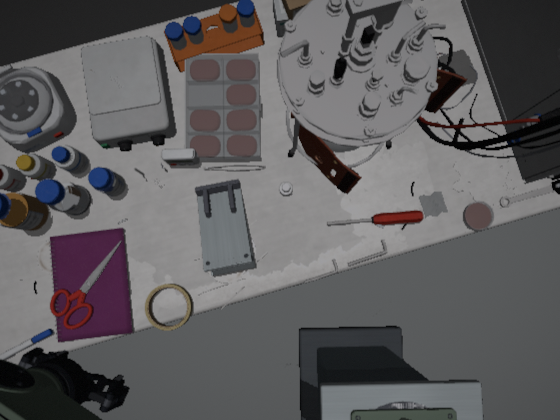

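View pics/s1.png

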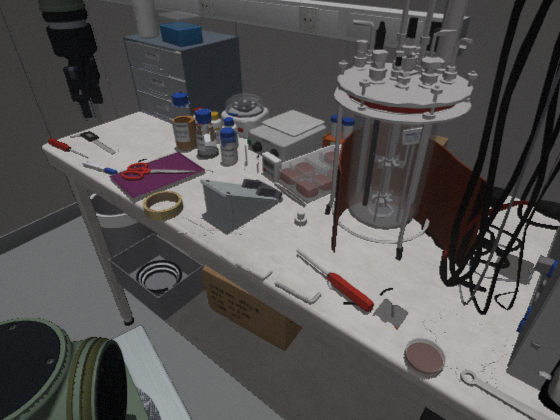

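The top view shows the screwdriver at (328–422, 218), handle to the right (−y). The rest is near (225, 225) with its cheeks and foot at the image top (far, +x) and its high edge toward the robot. The side view shows the same. Next I'll measure both.

```bash
python3 - <<'E'
from h import *
np.set_printoptions(precision=4,suppress=True)
a,c=load('t1');s,d=load('s1')
def red(im,x0,y0,x1,y1):
    h=cv2.cvtColor(im,cv2.COLOR_RGB2HSV);m=(((h[...,0]<8)|(h[...,0]>172))&(h[...,1]>150)&(h[...,2]>70)).astype(np.uint8)
    k=np.zeros_like(m);k[y0:y1,x0:x1]=1;m*=k
    n,l,st,ce=cv2.connectedComponentsWithStats(m);i=1+st[1:,4].argmax();print(st[i],ce[i])
    cn=cv2.findContours((l==i).astype(np.uint8),0,2)[0][0];r=cv2.minAreaRect(cn);return r,cv2.boxPoints(r)
for n,im,cc,b in(('t',a,c,(350,195,435,240)),('s',s,d,(310,260,385,320))):
    r,bp=red(im,*b);print(n,r,[onz(cc,*p,.011)[:2] for p in bp],onz(cc,*r[0],.014))
print(onz(c,328,222,.011))
t=cv2.resize(a[165:285,180:270],None,fx=5,fy=5,interpolation=2);u=cv2.resize(s[165:240,190:290],None,fx=3.4,fy=5,interpolation=2)
o=np.zeros((600,800,3),np.uint8);o[:600,:450]=t;o[:375,455:795]=u;cv2.imwrite('pics/z1.png',o[...,::-1])
E
```

```text
[374 211  49  12 404] [397.5916 216.3589]
t ((397.76898193359375, 216.2276153564453), (8.719776153564453, 48.1663818359375), 85.2363510131836) [array([0.4866, 0.044 ]), array([ 0.4929, -0.0539]), array([ 0.4751, -0.0545]), array([0.4689, 0.0432])] [ 0.4806 -0.0046  0.014 ]
[328 273  45  37 552] [350.0036 290.9764]
s ((349.232666015625, 290.100830078125), (51.71435546875, 11.564676284790039), 38.36748504638672) [array([0.4649, 0.045 ]), array([0.492 , 0.0549]), array([ 0.4957, -0.0474]), array([ 0.4709, -0.054 ])] [ 0.4787 -0.0045  0.014 ]
[0.4719 0.1366 0.011 ]
```

View pics/z1.png

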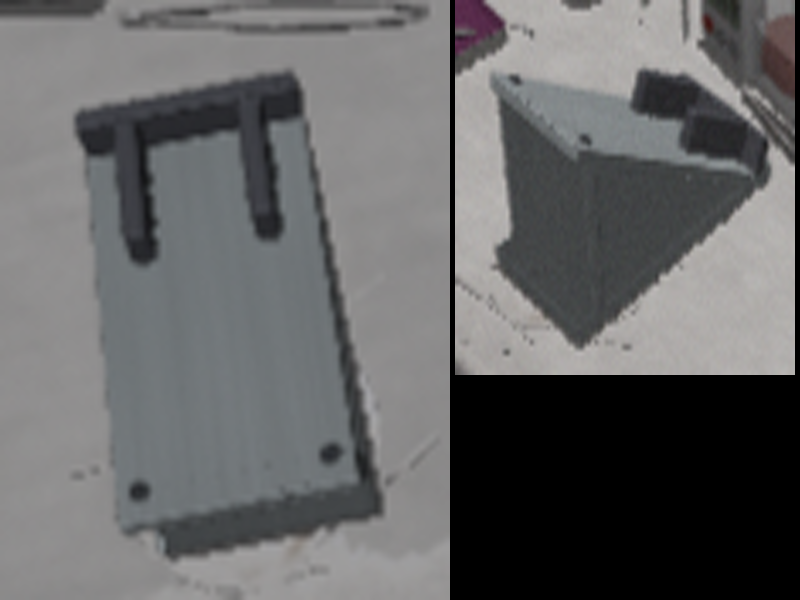

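```bash
python3 - <<'E'
from h import *
np.set_printoptions(precision=4,suppress=True)
a,c=load('t1');s,d=load('s1')
f=lambda x,y:(180+x/5-.4,165+y/5-.4)
g=lambda x,y:(190+(x-455)/3.4-.4,165+y/5-.4)
TL=onz(c,*f(121,531),.0995);TR=onz(c,*f(362,485),.0995);LL=onz(c,*f(89,155),.012);LR=onz(c,*f(304,120),.012)
print(TL,TR,LL,LR);n=np.linalg.norm
print('width',n(TL-TR),n(LL-LR),'len',n((TL+TR-LL-LR)[:2]/2),'exp .1516')
print('side',onz(d,*g(492,76),.0995),onz(d,*g(580,156),.0995)); print(tri(c,f(362,485),d,g(580,156)))
print(tri(c,f(121,531),d,g(492,76)))
cl=(LL+LR)/2;ch=(TL+TR)/2;e=(ch-cl)[:2]
y1=(TL-TR)[:2];print('mid',(cl+ch)[:2]/2,'uphill ang',np.degrees(np.arctan2(e[1],e[0])),'from width',np.degrees(np.arctan2(-y1[0],y1[1]))+180)
# cheek inner midline: top inner corners
for p in [(133,262),(155,255),(257,236),(282,232)]:print(p,onz(c,*f(*p),.06))
# glass/vessel nearby: obstacles
print(onz(c,350,185,0.05),onz(c,286,188,.02))
E
```

```text
[0.3791 0.375  0.0995] [0.3941 0.2863 0.0995] [0.5309 0.4006 0.012 ] [0.5436 0.3131 0.012 ]
width 0.0899243621374364 0.08846184839811383 len 0.1529400159167796 exp .1516
side [0.3806 0.3724 0.0995] [0.395  0.2825 0.0995]
(array([0.3953, 0.2859, 0.0975]), np.float64(0.0024644755521530818))
(array([0.3802, 0.3746, 0.0985]), np.float64(0.0023881846220055567))
mid [0.4619 0.3438] uphill ang -170.12256080044241 from width 189.62842533165315
(133, 262) [0.4821 0.3759 0.06  ]
(155, 255) [0.4847 0.3674 0.06  ]
(257, 236) [0.4913 0.328  0.06  ]
(282, 232) [0.4926 0.3183 0.06  ]
[0.5407 0.0947 0.05  ] [0.5418 0.2203 0.02  ]
```

Call:
{"name": "play_rows", "arguments": {"plan": [[0.45,-0.97,-0.1,0,0,-0.9,1],[0.45,-0.97,-0.1,0,0,-0.9,1],[0.45,-0.97,-0.1,0,0,-0.9,1],[0.45,-0.97,-0.1,0,0,-0.9,1],[0.45,-0.97,-0.1,0,0,-0.9,1],[0.45,-0.97,-0.1,0,0,-0.9,1],[0.45,-0.97,-0.1,0,0,-0.9,1],[0.45,-0.97,-0.1,0,0,-0.9,1],[0.45,-0.97,-0.1,0,0,-0.9,1],[0.45,-0.97,-0.1,0,0,-0.9,1]], "grip_force": 40}}

```text
time_s: 1.1
tool_pos: [0.3705, 0.2323, 0.201]
tool_rot: [-0.0, 0.684, 0.73, -0.0]
contact_force: [0.3, 0.2, -0.1]
grip_width: 0.0852
grip_force: 0.0
```

```bash
python3 - <<'E'
from h import *
np.set_printoptions(precision=4,suppress=True)
s,d=load('s1');b=onz(d,335,250,0);print(b)
for z in(.2,.3,.4,.5):print(z,proj(d,[b[0],b[1],z]))
a,c=load('t1')
for z in(.2,.3,.4):print(onz(c,397,138,z))
E
```

```text
[0.5432 0.1027 0.    ]
0.2 (np.float64(343.1749826462378), np.float64(166.38868420350036))
0.3 (np.float64(348.40369247321513), np.float64(112.91097942172217))
0.4 (np.float64(354.70550064315654), np.float64(48.45794070751526))
0.5 (np.float64(362.4485339546373), np.float64(-30.73552445867398))
[0.5962 0.0323 0.2   ]
[0.5715 0.0551 0.3   ]
[0.5468 0.0779 0.4   ]
```

Call:
{"name": "play_rows", "arguments": {"plan": [[0.456,-0.98,-0.3,0,0,0,1],[0.456,-0.98,-0.3,0,0,0,1],[0.456,-0.98,-0.3,0,0,0,1],[0.456,-0.98,-0.3,0,0,0,1],[0.456,-0.98,-0.3,0,0,0,1],[0.456,-0.98,-0.3,0,0,0,1],[0.456,-0.98,-0.3,0,0,0,1],[0.456,-0.98,-0.3,0,0,0,1],[0,0,0,0,0,0,1]]}}

```text
time_s: 2.0
tool_pos: [0.4805, -0.0043, 0.128]
tool_rot: [-0.0, 0.684, 0.73, -0.001]
contact_force: [-1.1, 1.0, -0.3]
grip_width: 0.0851
grip_force: 0.0
```

```bash
python3 - <<'E'
from h import *
np.set_printoptions(precision=4,suppress=True)
im,c=snap('wrist','w1');s=manip.observe();print(s['tool_pos'],s['joint_positions'],c['pose'])
h=cv2.cvtColor(im,cv2.COLOR_RGB2HSV);m=(((h[...,0]<8)|(h[...,0]>172))&(h[...,1]>150)&(h[...,2]>70)).astype(np.uint8)
n,l,st,ce=cv2.connectedComponentsWithStats(m);i=1+st[1:,4].argmax()
r=cv2.minAreaRect(cv2.findContours((l==i).astype(np.uint8),0,2)[0][0]);print(r,onz(c,*r[0],.016),[onz(c,*p,.016)[:2] for p in cv2.boxPoints(r)])
E
```

```text
[ 0.4798 -0.0028  0.1285] [-0.0299  0.2679  1.9273  0.0001  0.9483 -0.0959] [[ 0.9979  0.0619  0.021   0.4765]
 [ 0.0654 -0.9424 -0.3282  0.0808]
 [-0.0005  0.3288 -0.9444  0.2704]
 [ 0.      0.      0.      1.    ]]
((277.0, 195.0), (128.0, 30.0), 90.0) [ 0.4805 -0.0007  0.016 ] [array([0.4671, 0.0452]), array([0.4879, 0.0466]), array([ 0.4956, -0.0526]), array([ 0.4721, -0.0542])]
```

View pics/w1.png

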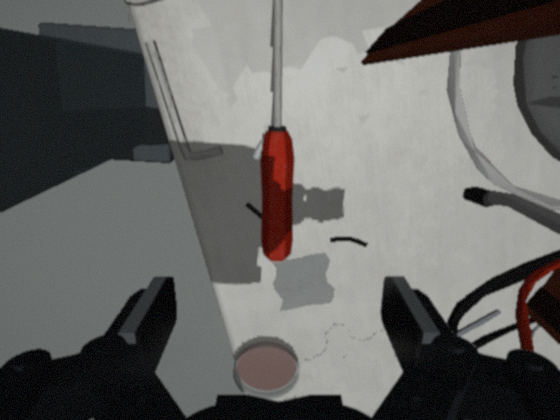

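The wrist view shows the handle at px (262–292, 128–260), vertical in the picture, so it lies square to the closing line and centred. I'll descend.

Call:
{"name": "play_rows", "arguments": {"plan": [[0,0,-0.8,0,0,0,1],[0,0,-0.8,0,0,0,1],[0,0,-0.8,0,0,0,1],[0,0,-0.8,0,0,0,1],[0,0,-0.8,0,0,0,1],[0,0,-0.15,0,0,0,1],[0,0,0,0,0,0,1]]}}

```text
time_s: 2.75
tool_pos: [0.4792, -0.0009, 0.0047]
tool_rot: [-0.001, 0.682, 0.731, -0.0]
contact_force: [1.2, 0.3, 0.5]
grip_width: 0.0854
grip_force: 0.0
```

Call:
{"name": "play_rows", "arguments": {"plan": [[0,0,0,0,0,0,0],[0,0,0,0,0,0,0],[0,0,0,0,0,0,0],[0,0,0,0,0,0,0],[0,0,0,0,0,0,0],[0,0,0,0,0,0,0],[0,0,0,0,0,0,0],[0,0,0,0,0,0,0]]}}

```text
time_s: 3.55
tool_pos: [0.4801, -0.0016, 0.0056]
tool_rot: [0.0, 0.682, 0.731, 0.0]
contact_force: [-0.8, -0.6, 6.7]
grip_width: 0.0226
grip_force: 38.9
```

Call:
{"name": "play_rows", "arguments": {"plan": [[0,0,0.5,0,0,0,0],[0,0,1,0,0,0,0],[0,0,1,0,0,0,0],[0,0,1,0,0,0,0],[-0.3,0,1,0,0,0,0],[-0.6,0,1,0,0,0,0],[-0.6,0.5,0.5,0,0,0,0],[-0.4,0.8,0,0,0,0,0],[0,0.8,0,0,0,0,0],[0,0.8,0,0,0,0,0]]}}

```text
time_s: 4.55
tool_pos: [0.4222, 0.086, 0.1852]
tool_rot: [0.0, 0.683, 0.731, 0.0]
contact_force: [1.1, 0.7, -0.4]
grip_width: 0.0223
grip_force: 39.6
```

Call:
{"name": "play_rows", "arguments": {"plan": [[0,0.8,0.1,0,0,0,0],[0,0.8,0.1,0,0,0,0],[0,0.8,0.1,0,0,0,0],[0,0.8,0.1,0,0,0,0],[0,0.8,0.1,0,0,0,0],[0,0.8,0.1,0,0,-0.5,0],[0,0.8,0.1,0,0,-0.8,0],[0,0.8,0.1,0,0,-0.8,0],[0,0.8,0,0,0,-0.8,0],[0,0.5,0,0,0,-0.8,0]]}}

```text
time_s: 5.55
tool_pos: [0.4226, 0.3178, 0.2088]
tool_rot: [-0.0, 0.827, 0.562, 0.0]
contact_force: [0.1, 0.3, -0.8]
grip_width: 0.0223
grip_force: 39.6
```

```bash
python3 - <<'E'
from h import *
np.set_printoptions(precision=4,suppress=True)
im,c=snap('side','s2');s=manip.observe();print(s['tool_pos'],s['tool_rot'],s['joint_positions'],s['grip_width'])
E
```

```text
[0.4228 0.3195 0.2087] [-0.0008  0.8279  0.5609  0.0007] [0.6244 0.2643 1.7038 0.0018 1.172  1.0036] 0.022469460133913134
```

View pics/s2.png

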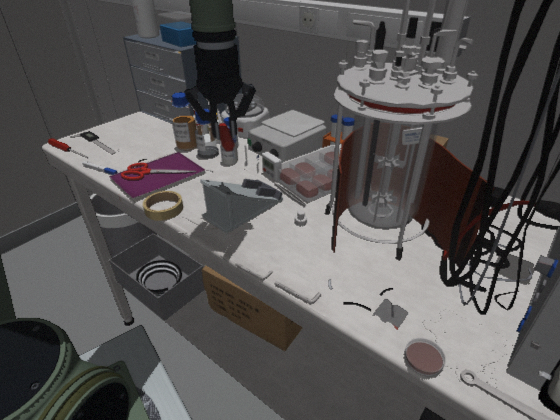

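The side view shows the screwdriver held in the gripper at px (225, 135), above and behind the rest. I'll finish the yaw, then tilt.

Call:
{"name": "play_rows", "arguments": {"plan": [[0.06,0.07,0,0,0,-0.85,0],[0.06,0.07,0,0,0,-0.85,0],[0.06,0.07,0,0,0,-0.85,0],[0.06,0.07,0,0,0,-0.85,0],[0.06,0.07,0,0,0,-0.85,0],[0.06,0.07,0,0,0,-0.85,0],[0.06,0.07,0,0,0,-0.85,0],[0.06,0.07,0,0,0,-0.85,0],[0.06,0.07,0,0,0,-0.85,0],[0.06,0.07,0,0,0,-0.85,0]]}}

```text
time_s: 6.6
tool_pos: [0.4407, 0.3366, 0.2087]
tool_rot: [0.0, 0.996, 0.086, -0.0]
contact_force: [0.1, -0.0, -1.6]
grip_width: 0.0224
grip_force: 39.6
```

Call:
{"name": "play_rows", "arguments": {"plan": [[0,0,0,-0.0742,0.43,0,0],[0,0,0,-0.0742,0.43,0,0],[0,0,0,-0.0742,0.43,0,0],[0,0,0,-0.0742,0.43,0,0],[0,0,0,-0.0742,0.43,0,0],[0,0,0,-0.0742,0.43,0,0],[0,0,0,-0.0742,0.43,0,0],[0,0,0,-0.0742,0.43,0,0],[0,0,0,-0.0742,0.43,0,0],[0,0,0,-0.0742,0.43,0,0]]}}

```text
time_s: 7.6
tool_pos: [0.441, 0.3367, 0.2088]
tool_rot: [0.021, 0.962, 0.085, -0.259]
contact_force: [1.0, 0.7, -1.1]
grip_width: 0.0225
grip_force: 39.6
```

```bash
cat > st.py <<'E'
from h import *
from scipy.spatial.transform import Rotation as R
np.set_printoptions(precision=4,suppress=True)
s=manip.observe();q=s['tool_rot'];M=R.from_quat([q[1],q[2],q[3],q[0]]).as_matrix()
h=np.array([-.9855,-.170,0]);z=np.array([0,0,1.]);u=.866*h+.5*z;n=-.5*h+.866*z
T=np.c_[-u,-np.cross(n,u),-n]
if np.dot(T[:,1],M[:,1])<0:T[:,:2]*=-1
print('det',np.linalg.det(T),'rotvec needed/0.12',R.from_matrix(T@M.T).as_rotvec()/.12)
tgt=np.array([.462,.3432,0])+h*.0512+z*.091
e=tgt-s['tool_pos'];print(s['time_s'],s['tool_pos'],s['joint_positions'],'err/0.03',e/.03,'along u,n,cross mm',1e3*np.array([e@u,e@n,e@np.cross(n,u)]),s['contact_force'],s['grip_width'])
E
python3 st.py; python3 -c "
from h import *
snap('side','s3');snap('top','t3');a=load('s3')[0][60:260,130:330];b=load('t3')[0][120:320,140:340]
cv2.imwrite('pics/z3.png',np.hstack([cv2.resize(x,(400,400),interpolation=2) for x in(a,b)])[...,::-1])"
```

```text
Traceback (most recent call last):
  File "st.py", line 8, in <module>
    print('det',np.linalg.det(T),'rotvec needed/0.12',R.from_matrix(T@M.T).as_rotvec()/.12)
                                                      ~~~~~~~~~~~~~^^^^^^^
  File "scipy/spatial/transform/_rotation.pyx", line 1143, in scipy.spatial.transform._rotation.Rotation.from_matrix
ValueError: Non-positive determinant (left-handed or null coordinate frame) in rotation matrix 0: [[-0.4531 -0.256   0.8539]
 [-0.256   0.9549  0.1504]
 [ 0.8539  0.1505  0.4982]].
```

View pics/z3.png

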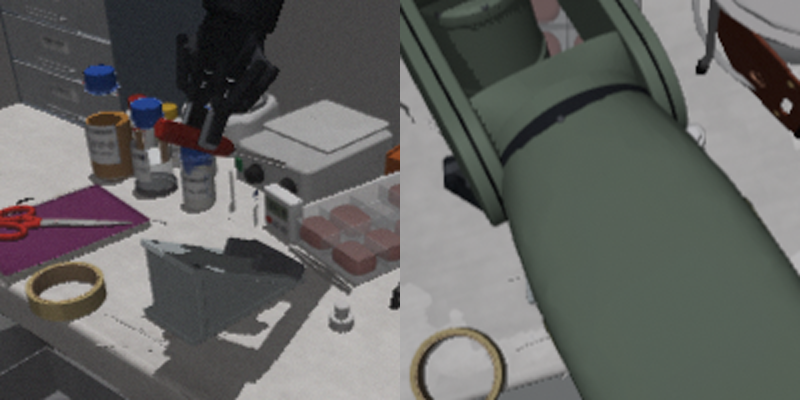

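The crop shows the handle tilted with its butt toward the robot, roughly parallel to the rest deck. The top camera is blocked by the arm.

```bash
sed -i 's/T=np.c_\[-u,-np.cross(n,u),-n\]/T=np.c_[u,np.cross(-n,u),-n]/' st.py; cat >> st.py <<'E'
im,c=load('s3')
hh=cv2.cvtColor(im,cv2.COLOR_RGB2HSV);m=(((hh[...,0]<8)|(hh[...,0]>172))&(hh[...,1]>150)&(hh[...,2]>40)).astype(np.uint8);m[:,:200]=0;m[:,260:]=0;m[:110]=0;m[145:]=0
k=np.argwhere(m)[:,::-1];print(k[k[:,0].argmin()],k[k[:,0].argmax()],cv2.minAreaRect(k.astype(np.float32)))
p=s['tool_pos']+.006*n
for a in(.0525,.0025,-.0475,-.1415):print(a,proj(c,p+u*a))
E
python3 st.py;python3 -c "
from h import *
snap('wrist','w3')"
```

```text
det 1.0000222422342133 rotvec needed/0.12 [-0.0137 -0.017  -0.0365]
7.7 [0.4416 0.3367 0.2074] [0.5297 0.5601 1.3406 0.1791 1.7357 1.9095] err/0.03 [-1.0032 -0.0739 -3.8789] along u,n,cross mm [ -32.1723 -115.7911   -2.9322] [-0.1414  0.563  -0.7847] 0.022375141311330275
[207 123] [246 133] ((226.46852111816406, 128.12147521972656), (40.261497497558594, 9.966780662536621), 14.534454345703125)
0.0525 (np.float64(209.9476312876738), np.float64(124.48824168399375))
0.0025 (np.float64(228.4307892743688), np.float64(129.7484407042512))
-0.0475 (np.float64(245.1345143929569), np.float64(134.50222350298588))
-0.1415 (np.float64(272.5452953952313), np.float64(142.30317199222384))
```

View pics/w3.png

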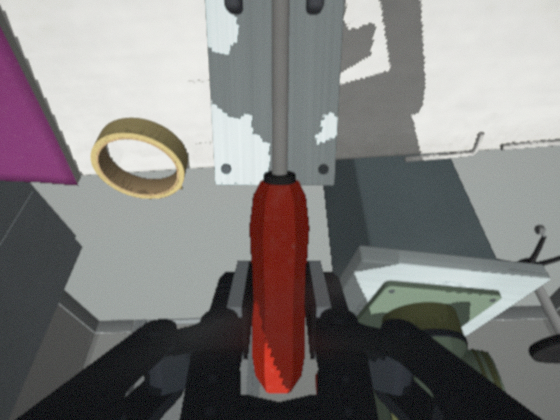

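The wrist view shows the shaft (col ~280) running parallel to the rest's midline (col ~275), with the deck's top edge at (216–334, 184) and the cheek ends at (233, 5) and (315, 5). I'll check the rest pose against these.

```bash
cat > ck.py <<'E'
from st import *
im,c=load('w3');w=np.cross(n,u)
print('pred collar',proj(c,p-.0475*u),'shaft',proj(c,p-.08*u))
L=[np.array(onz(c,*px,.0995)) for px in((216,184),(334,184))];print('top corners',L,'mid',(L[0]+L[1])/2,np.linalg.norm(L[0]-L[1]))
m0=np.array([.462,.3432,0]);print('model top mid',m0+.0758*h)
# midline at cheek ends, deck top of cheek z
for x in((233,5),(315,5)):
  print('cheek',onz(c,*x,.012+.06*.5+.018)-m0, (onz(c,*x,.06)-m0)@w)
print('mid lateral',((L[0]+L[1])/2-m0)@w,'tcp lateral',(s['tool_pos']-m0)@w)
E
python3 ck.py
```

```text
det 1.0000222422342133 rotvec needed/0.12 [-0.0172 -0.0074 -0.0371]
7.75 [0.4413 0.3368 0.2079] [0.5302 0.5587 1.3412 0.1791 1.7352 1.9099] err/0.03 [-0.9909 -0.0779 -3.8976] along u,n,cross mm [ -32.7502 -116.1072   -2.7495] [-0.4084 -0.416  -0.2488] 0.022526719642594912
[207 123] [246 133] ((226.46852111816406, 128.12147521972656), (40.261497497558594, 9.966780662536621), 14.534454345703125)
0.0525 (np.float64(209.71393438666414), np.float64(124.2412165606519))
0.0025 (np.float64(228.21893119161396), np.float64(129.5167646041302))
-0.0475 (np.float64(244.9414738890752), np.float64(134.28415680308353))
-0.1415 (np.float64(272.3812445020103), np.float64(142.10689947612425))
pred collar (np.float64(279.1662535655407), np.float64(183.74899373590756)) shaft (np.float64(279.6190374237281), np.float64(97.419384826942))
top corners [array([0.3846, 0.3746, 0.0995]), array([0.4002, 0.2876, 0.0995])] mid [0.3924 0.3311 0.0995] 0.08839219848674838
model top mid [0.3873 0.3303 0.    ]
cheek [0.0352 0.031  0.06  ] -0.024577016869366218
cheek [ 0.0436 -0.0166  0.06  ] 0.023731493724793114
mid lateral 0.00013055399511804582 tcp lateral 0.0027494965235341277
```

Call:
{"name": "play_rows", "arguments": {"plan": [[-0.083,0,-0.5,0,0,-0.03,0],[-0.083,0,-0.5,0,0,0,0],[-0.083,0,-0.5,0,0,0,0],[-0.083,0,-0.5,0,0,0,0],[-0.083,0,-0.5,0,0,0,0],[-0.083,0,-0.5,0,0,0,0],[0,0,0,0,0,0,0],[0,0,0,0,0,0,0]]}}

```text
time_s: 8.55
tool_pos: [0.4258, 0.3374, 0.1195]
tool_rot: [0.021, 0.962, 0.083, -0.258]
contact_force: [-0.1, -0.4, -0.8]
grip_width: 0.0225
grip_force: 39.6
```

```bash
python3 st.py|head -2;python3 -c "
from h import *
snap('side','s4');snap('wrist','w4');a=load('s4')[0][100:250,180:330];b=load('w4')[0]
cv2.imwrite('pics/z4.png',np.hstack([cv2.resize(a,(400,400),interpolation=2),cv2.resize(b,(400,400))])[...,::-1])"
```

```text
det 1.0000222422342133 rotvec needed/0.12 [-0.0239  0.0023 -0.011 ]
8.55 [0.4258 0.3374 0.1195] [0.5416 0.6086 1.4865 0.1837 1.5394 1.8874] err/0.03 [-0.475  -0.0961 -0.9503] along u,n,cross mm [ -1.6698 -31.956    0.4191] [-0.0881 -0.4213 -0.7888] 0.022482276898204402
```

View pics/z4.png

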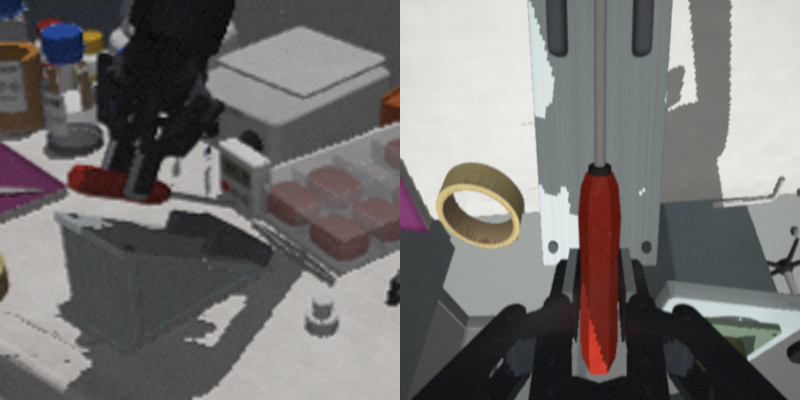

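The view shows the shaft centred between the cheeks and parallel to them. I'll go down along the deck normal, slowly at the end.

Call:
{"name": "play_rows", "arguments": {"plan": [[-0.1,-0.017,-0.173,0,0,0,0],[-0.1,-0.017,-0.173,0,0,0,0],[-0.1,-0.017,-0.173,0,0,0,0],[-0.1,-0.017,-0.173,0,0,0,0],[-0.033,-0.006,-0.058,0,0,0,0],[-0.033,-0.006,-0.058,0,0,0,0],[0,0,0,0,0,0,0],[0,0,0,0,0,0,0]]}}

```text
time_s: 9.45
tool_pos: [0.4121, 0.3351, 0.0947]
tool_rot: [0.021, 0.962, 0.083, -0.258]
contact_force: [1.0, -0.2, -0.5]
grip_width: 0.0224
grip_force: 39.6
```

```bash
python3 st.py|head -2
```

```text
det 1.0000222422342133 rotvec needed/0.12 [-0.0212 -0.0011 -0.0063]
9.45 [0.4121 0.3351 0.0947] [0.5491 0.6155 1.5459 0.1882 1.4736 1.882 ] err/0.03 [-0.0182 -0.0205 -0.1224] along u,n,cross mm [-1.2796 -3.5015  0.5136] [ 1.0092 -0.2095 -0.4915] 0.02244037092268009
```

Step 1 mm at a time until contact.

Call:
{"name": "play_rows", "arguments": {"plan": [[-0.016,-0.003,-0.029,0,0,0,0],[-0.016,-0.003,-0.029,0,0,0,0],[0,0,0,0,0,0,0]]}}

```text
time_s: 9.75
tool_pos: [0.4115, 0.335, 0.0934]
tool_rot: [0.021, 0.963, 0.083, -0.257]
contact_force: [0.6, 0.2, 2.2]
grip_width: 0.0223
grip_force: 39.9
```

Call:
{"name": "play_rows", "arguments": {"plan": [[-0.016,-0.003,-0.029,0,0,0,0],[0,0,0,0,0,0,0]]}}

```text
time_s: 9.95
tool_pos: [0.4115, 0.3351, 0.0932]
tool_rot: [0.02, 0.963, 0.083, -0.257]
contact_force: [2.6, 0.1, 7.3]
grip_width: 0.0224
grip_force: 40.3
```

Call:
{"name": "play_rows", "arguments": {"plan": [[-0.016,-0.003,-0.029,0,0,0,0],[0,0,0,0,0,0,0]]}}

```text
time_s: 10.15
tool_pos: [0.4114, 0.335, 0.0931]
tool_rot: [0.02, 0.963, 0.083, -0.256]
contact_force: [4.8, -1.0, 10.4]
grip_width: 0.0227
grip_force: 40.6
```

Contact is along the deck normal, so the handle is on the deck. I'll relieve the press and slide 3 mm downslope to leave margin at the stop.

Call:
{"name": "play_rows", "arguments": {"plan": [[0.024,0.004,0.043,0,0,0,0],[0.028,0.005,-0.017,0,0,0,0],[0.028,0.005,-0.017,0,0,0,0],[0.028,0.005,-0.017,0,0,0,0],[0,0,0,0,0,0,0],[0,0,0,0,0,0,0]]}}

```text
time_s: 10.75
tool_pos: [0.4122, 0.3352, 0.0927]
tool_rot: [0.021, 0.962, 0.083, -0.259]
contact_force: [-0.0, 0.0, 11.6]
grip_width: 0.0226
grip_force: 40.5
```

```bash
python3 st.py|head -2; python3 -c "
from h import *
snap('side','s5');snap('top','t5');a=load('s5')[0][140:240,190:290];b=load('t5')[0][150:290,170:310]
cv2.imwrite('pics/z5.png',np.hstack([cv2.resize(x,(400,400),interpolation=2) for x in(a,b)])[...,::-1])"
```

```text
det 1.0000222422342133 rotvec needed/0.12 [-0.0207 -0.0291 -0.0074]
10.75 [0.4122 0.3352 0.0927] [0.5485 0.6193 1.5456 0.1894 1.4732 1.8803] err/0.03 [-0.0208 -0.0239 -0.0578] along u,n,cross mm [-0.2291 -1.8699  0.602 ] [-0.0313  0.0403 11.6171] 0.022595242564404948
```

View pics/z5.png

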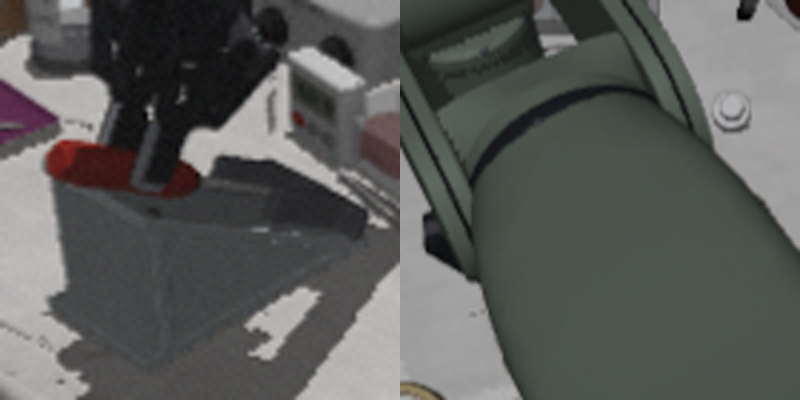

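The handle lies on the deck with the shaft between the cheeks. Release and look at the result.

Call:
{"name": "play_rows", "arguments": {"plan": [[0,0,0,0,0,0,0.5],[0,0,0,0,0,0,0.6],[0,0,0,0,0,0,0.8],[0,0,0,0,0,0,0.8],[0,0,0,0,0,0,0.8],[0,0,0,0,0,0,0.8]]}}

```text
time_s: 11.45
tool_pos: [0.4132, 0.3352, 0.0907]
tool_rot: [0.021, 0.962, 0.083, -0.258]
contact_force: [0.1, 0.6, 0.1]
grip_width: 0.0684
grip_force: 0.0
```

Call:
{"name": "play_rows", "arguments": {"plan": [[0.1,0.017,0.173,0,0,0,0.8],[0.2,0.034,0.346,0,0,0,0.8],[0.3,0.05,0.52,0,0,0,0.8],[0.4,0.07,0.7,0,0,0,0.8],[0.4,0.07,0.7,0,0,0,0.8],[0.4,0.07,0.7,0,0,0,0.8],[0,0,1,0,0,0,0.8],[0,0.5,1,0,0,0,0.8],[0,1,0.5,0,0,0,0.8],[0,1,0,0,0,0,0.8]]}}

```text
time_s: 12.45
tool_pos: [0.4685, 0.4205, 0.2645]
tool_rot: [0.019, 0.963, 0.083, -0.255]
contact_force: [0.6, -0.5, 0.2]
grip_width: 0.068
grip_force: 0.0
```

Call:
{"name": "play_rows", "arguments": {"plan": [[-0.3,1,0,0,0,0,0.8],[-0.3,1,0,0,0,0,0.8],[-0.3,1,0,0,0,0,0.8],[-0.3,1,0,0,0,0,0.8],[-0.3,1,0,0,0,0,0.8],[-0.3,1,0,0,0,0,0.8],[0,0,0,0,0,0,0.8]]}}

```text
time_s: 13.15
tool_pos: [0.4113, 0.6029, 0.2596]
tool_rot: [0.021, 0.962, 0.085, -0.258]
contact_force: [-0.8, -0.7, -0.6]
grip_width: 0.0681
grip_force: 0.0
```

```bash
python3 st.py|head -2; python3 -c "
from h import *
snap('side','s6');snap('top','t6');a=load('s6')[0][140:240,190:290];b=load('t6')[0][150:290,170:310]
cv2.imwrite('pics/z6.png',np.hstack([cv2.resize(x,(400,400),interpolation=2) for x in(a,b)])[...,::-1])"
```

```text
det 1.0000222422342133 rotvec needed/0.12 [-0.0354 -0.0043 -0.0421]
13.15 [0.4113 0.6029 0.2596] [0.8231 0.8141 0.7233 0.3429 2.01   2.2996] err/0.03 [ 0.0087 -8.9461 -5.6208] along u,n,cross mm [ -45.0234 -168.7137  264.5249] [-0.7828 -0.7071 -0.5845] 0.06810769415815429
```

View pics/z6.png

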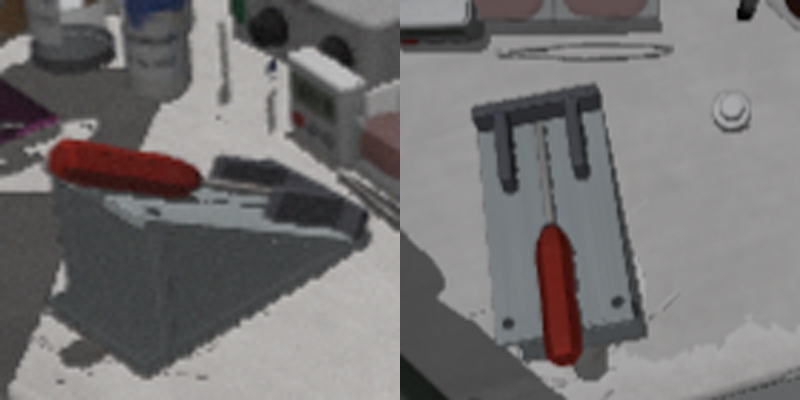

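The screwdriver lies centred on the rest, with its tip at top-view px ≈(219.7, 192.5) just uphill of the stop and its butt at ≈(227.5, 277). I'll check the numbers.

```bash
python3 - <<'E'
from h import *
a,c=load('t6');h=np.array([-.9855,-.170,0]);w=np.array([.170,-.9855,0]);m=np.array([.462,.3432,0])
for z in(.0215,.026):
  t=onz(c,219.7,192.5,z)-m;print('tip h,w',t@h,t@w,'gap mm',1e3*(t@h+.0813)/.866)
b=onz(c,227.5,276,.118)-m;print('butt',b@h,b@w,'expected h',-.0813+.866*(.194+.008))
E
```

```text
tip h,w -0.07383467858706531 0.0016179062768698967 gap mm 8.620463525328734
tip h,w -0.07309532070882158 0.0020348873669505407 gap mm 9.474225509443905
butt 0.09395428313572153 -0.002420072809952733 expected h 0.093632
```

The gap is about 9 mm, it's centred within 2 mm, and the butt position matches the expected length. I'll hand it in.

```bash
python3 -c "
from workcell import manip
print(manip.finish_job())"
```

```text
the job is handed in; nothing more can be done
None
```

The screwdriver is parked and released on the angled rest, handle up, tip about 9 mm from the foot stop and within about 2 mm of the middle line by my camera measurements; I handed the job in at about 13 s, and no pass or fail result came back.

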